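Push a circuit-board carrier through the gate of a test dock

ROBOT

A 6-joint arm with a two-finger parallel gripper is mounted at the origin on the work surface. World frame = base frame: x ahead of the robot, y to its left, z up, the work surface at z = 0. Lengths are in m, angles in rad, forces in N, time in s.
With the tool pointing down it reaches from about 0.375 to 0.9 m from the base axis. Payload 3.1 kg.
Tool frame: the origin (TCP) lies midway between the tips of the shut fingers; the grasp point (between the pads) lies pinch_z behind it (pinch_z is the distance from the TCP to the grasp point, in m); y points along the fingers, z is the direction in which the jaws open and shut, and the axes are right-handed (so a half turn about y gives the same grasp; the last joint's range is limited). The gripper opens to 87 mm and grips with 3 to 60 N. Pads are 19 mm wide; open, the fingers measure 117 mm over their backs; the gripper's body (75 mm by 190 mm) begins 51 mm behind the grasp point.
Start: joints at [-1.401, 0.527, 1.433, -0, 1.181, -0.178], TCP at [0.214, -0.587, 0.223] pointing down, gripper open.
Joint ranges: [-3.08, 3.08], [-0.75, 2.2], [0.22, 2.44], [-1.43, 4.57], [0, 2.65], [-2.85, 2.85]. Speed limits (rad/s): [2.79, 2.79, 3.14, 3.14, 3.14, 3.14].

INTERFACE

Orientations are given as a unit quaternion [x, y, z, w].
In Python, from rig import get_obs, camera, hand_in, pinch_z gives the robot as it stands. The module is installed in compiled form; this text tells all that it offers.
- The arm moves only by the tool arm_command, never from a script. Its argument "plan" is a list of rows, each a list of 2 entries, a list of its own where there are three numbers: the shift along the world's x, y, z in units of 25 mm (1.0 is 25 mm), then the turn about the world's z in units of 5 degrees (1.0 is 5 degrees). A call has 1 to 5 rows; each row is the pose to reach, as a shift and turn from the pose commanded when the call began; what a row does not reach only later rows make up. A row lasts 1/10 s, in which the tool goes at most 50 mm and 8.59 degrees, less where a joint would pass 70% of its speed; a pose out of reach is approached as far as the arm can. A call with a gripper value outside its range is refused whole. "fingers" is the opening, from -1 (shut) to 1 (fully open), set as the call begins (left out, the last holds). The fingers move at their own pace and stop on an object; "force" is the grip in N (left out, the last holds). Time passes only in rows, so rows that repeat a pose let the fingers close. It gives the time, the measured TCP pose, the force and the opening at its end, in the units of the state.
- get_obs(): the state, without advancing time (a new reading comes with each control period).
- camera(name): name is "side" or "top"; returns a dict with "pixels" (420x560x3 uint8, red, green, blue), "camera_matrix" (3x3 intrinsics, pixels), "R" (3x3) and "t" (3): a world point X has camera coordinates R X + t. Camera axes: x right, y down, z forward; pixel columns grow to the right and rows downward; lengths in m; the calibration is good to about 2 mm. A picture is of the moment at which its call begins. There is no depth.
- hand_in(): hands the job in, once; it reports no verdict.
The state is a dict: "time": time; "q": joint angles; "joint_velocities": joint speeds; "joint_torque": joint torques, N m; "position": TCP position; "tool_rot": TCP orientation; "ft_force": force on the tool from outside, world axes, zero at the start; "moment": the same for the moment, N m; "grip_width": finger opening in m.
Only numpy, scipy, OpenCV 4.12 (cv2) and the standard library are available. Lean on these libraries where they do the work, as an engineer would, in place of code of your own. Each camera call takes 0.05 s, during which the arm holds its last target.

TASK

Load the test dock: push the black carrier with the red circuit board along the bench, front edge (gold strip) first, through the narrow gap between the two blue guide blocks, until its front edge is fully home against the grey connector block behind them. Keep it flat on the bench, sliding it only and never lifting it, then leave it there. Do not disturb the motor, the jar or the screwdriver.

Things in the scene. Friction and masses are not known exactly. Their poses are not given: they have to be found in the camera images.
- carrier: Loose black block with a red circuit board on top: 90 mm long (x), 100 mm wide (y), vertical sides 20 mm high, 27 mm at the tallest component; about 350 g (varies). Origin: centre of its underside. x points to its front edge (gold strip on the board), z up. Starts before the gap, front towards it, up to 25 mm off the dock's centre line and turned up to 0.35 rad.
- dock: Fixed test dock. Origin: on the bench, midway between the two blue guide blocks; x is the way in, y across the gap, z up. Each block: x from -35 to +35 mm, 40 mm wide, 40 mm high, inner face at y = +-53.5 mm (gap 107 mm, 3.5 mm to spare each side of the carrier); its -x end is a round steel nose, 20 mm radius. The dark panel and yellow lines are flat marks, no step.
- dock_stop (a point): Middle of the front face of the fixed grey connector block (end stop), 10 mm above the bench, 115 mm from the dock's origin along x. Block: 30 mm thick, 110 mm wide, 38 mm high with its orange terminals. Home = carrier's front edge touching this face: carrier's origin 70 mm, its rear face 25 mm past the dock's origin.
- motor: Bystander: small black and silver electric motor standing upright, 52 x 52 mm, 52 mm high, with a shaft up to 68 mm. Loose. Origin: centre of its underside. It stands 140 to 165 mm to the +y side of the dock's centre line.
- jar: Bystander: small amber glass jar with blue lid, 42 mm across, 50 mm high. Loose. Origin: centre of its underside. It stands 175 to 195 mm to the -y side of the dock's centre line.
- screwdriver: Bystander: screwdriver with orange handle lying flat, about 200 mm long, roughly along the dock's x, 140 to 160 mm to the -y side of its centre line. Loose. Origin: middle of its length, on the bench; x points to its tip. The handle is 26 mm thick.
- carrier_front (a point): Middle of the carrier's front edge, 45 mm ahead of its origin along its x, 10 mm above its underside.
Mind the look-alikes: they are no part of the job. What is shaped like the carrier but purple or turquoise is not meant.

How it is judged:
By the outcome, as a careful person would: the job done as asked, in the order asked, and still so for the second after the job is handed in, with the robot touching nothing.
It also fails if it takes over 67 s, if anything falls off the work surface, if the arm or the gripper's body presses on something with over 40 N, if the wrist force passes 120 N, or if a joint passes its speed limit or range.

## Working session

There is one attempt and no reset: what is moved stays moved. The work goes in short steps, Python scripts to look and compute and a tool call to move; the robot and the scene stay as the last step left them, time stands still between calls to the robot, and variables do not carry over. Pictures are saved under pics/ and viewed, and the job is handed in when it is done.

Besides the shell and the picture viewer there is one more tool, called as name([rows], argument=value, ...), one row to a line, values as JSON. arm_command: Moves the arm, as the interface text tells. Its arguments: {"type":"object","properties":{"plan":{"type":"array"},"fingers":{"type":"number"},"force":{"type":"number"}},"required":["plan"]}

```bash
mkdir -p pics
python3 - <<'E'
from rig import get_obs,camera,pinch_z
import cv2,pickle
print(pinch_z,get_obs())
for n in("top","side"):
    c=camera(n);pickle.dump(c,open(n+".pkl","wb"))
    cv2.imwrite(f"pics/{n}0.png",c["pixels"][:,:,::-1]);print(n,c["camera_matrix"],c["R"],c["t"])
E
```

```text
0.0187 {'time': 0.0, 'q': array([-1.40048558e+00,  5.28429418e-01,  1.43388802e+00, -5.11023283e-06,
        1.18138952e+00, -1.78465257e-01]), 'joint_velocities': array([-6.82899943e-05,  1.67269706e-03, -2.63473709e-04,  2.00561184e-03,
       -4.65299650e-04,  8.11581105e-04]), 'joint_torque': array([ 3.40261013e-04, -4.40043926e+01, -1.76590633e+01,  6.32942165e-02,
        5.82384481e-02, -1.87111405e-04]), 'position': array([ 0.21351468, -0.58662952,  0.22159875]), 'tool_rot': array([-0.12268611,  0.69712904, -0.695634  ,  0.12268887]), 'ft_force': array([-0.67078198, -0.65647051,  0.34087898]), 'moment': array([ 0.03075032, -0.0018982 ,  0.01063696]), 'grip_width': 0.08680671915500107}
top [[506.10984373   0.         275.85031418]
 [  0.         506.10984373 218.4021888 ]
 [  0.           0.           1.        ]] [[-0.02180081 -0.99971723  0.00949627]
 [-0.98552774  0.0198923  -0.16834304]
 [ 0.16810654 -0.01302885 -0.98568273]] [-0.05656503  0.59607073  1.07494215]
side [[514.34420812   0.         280.25497332]
 [  0.         514.34420812 208.45181468]
 [  0.           0.           1.        ]] [[ 0.92772856 -0.37313091  0.00964635]
 [-0.25905012 -0.66226145 -0.70306671]
 [ 0.26872433  0.64975618 -0.71105847]] [-0.57417062  0.12898145  0.88418881]
```

View pics/top0.png

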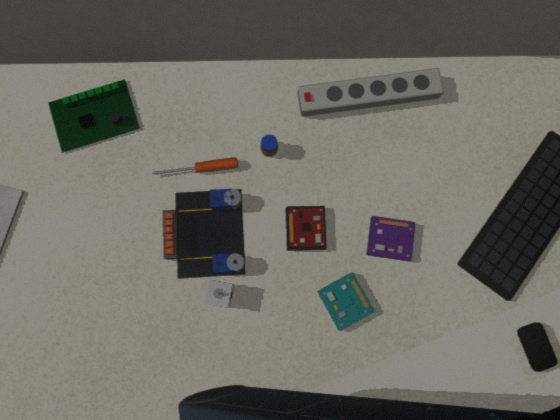

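View pics/side0.png

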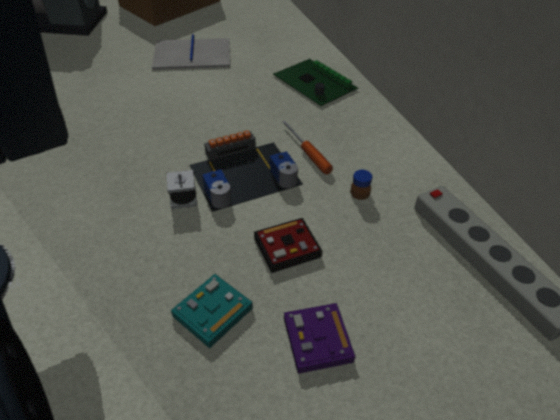

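Three carrier-shaped things are in the top view: red (306,228), purple (391,238) and turquoise (346,301). Red is the one meant: its board is red on a black block, and its gold strip faces the dock at (210,233). I'll confirm in an enlarged crop.

Run:
```python
import cv2
i=cv2.imread("pics/top0.png")[170:290,150:340]
cv2.imwrite("pics/top0c.png",cv2.resize(i,None,fx=4,fy=4,interpolation=cv2.INTER_CUBIC))
i=cv2.imread("pics/side0.png")[120:280,180:340]
cv2.imwrite("pics/side0c.png",cv2.resize(i,None,fx=3.75,fy=3.75,interpolation=cv2.INTER_CUBIC))
```

```text
(no output)
```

View pics/top0c.png

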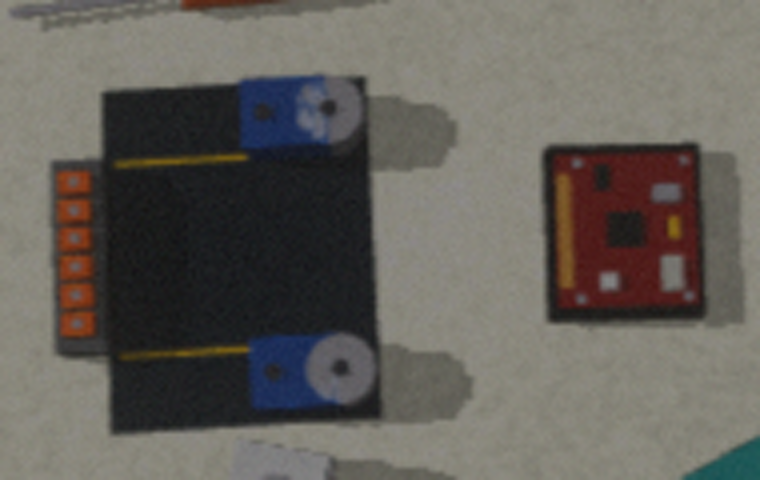

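View pics/side0c.png

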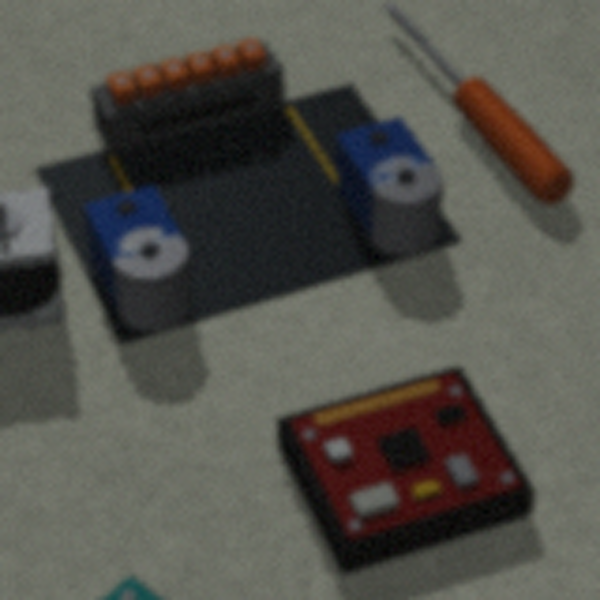

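```bash
cat > h.py <<'E'
import numpy as np,pickle,cv2
from scipy.optimize import least_squares
def proj(c,X):
    p=(c["R"]@np.asarray(X,float).T).T+c["t"];p=p@c["camera_matrix"].T;return p[:,:2]/p[:,2:]
def unproj(c,uv,z):
    uv=np.atleast_2d(uv);d=np.c_[uv,np.ones(len(uv))]@np.linalg.inv(c["camera_matrix"]).T@c["R"]
    o=-c["R"].T@c["t"];return o+d*((z-o[2])/d[:,2])[:,None]
def crop(p,x0,y0,f): p=np.array(p,float);return (p+.5)/f-.5+[x0,y0]
def place(s,L):
    L=np.array(L,float)/1000;c,n=np.cos(s[2]),np.sin(s[2])
    return np.c_[s[0]+c*L[:,0]-n*L[:,1],s[1]+n*L[:,0]+c*L[:,1],L[:,2]]
def fit(obs,s0):  # obs: list of (cam,uv,local)
    f=lambda s:np.concatenate([(proj(c,place(s,L))-uv).ravel() for c,uv,L in obs])
    r=least_squares(f,s0,loss="soft_l1");return r.x,f(r.x).reshape(-1,2)
E
python3 - <<'E'
from h import *
np.set_printoptions(precision=4,suppress=True)
T=pickle.load(open("top.pkl","rb"));S=pickle.load(open("side.pkl","rb"))
ct=crop([(545,147),(696,144),(705,318),(549,321)],150,170,4)
print(unproj(T,ct,.02))
L=[(45,-50,20),(-45,-50,20),(-45,50,20),(45,50,20)]
cs=crop([(462,369),(532,493),(342,556),(280,421)],180,120,3.75)
for o in ([(T,ct,L)],[(S,cs,L)],[(T,ct,L),(S,cs,L)]): print(*fit(o,[.5,0,1.57]))
dt=crop([(241,80),(243,152),(250,337),(252,408),(331,108),(341,369)],150,170,4)
D=[(35,-93.5,40),(35,-53.5,40),(35,53.5,40),(35,93.5,40),(-15,-73.5,40),(-15,73.5,40)]
ds=crop([(405,177),(150,249),(403,119),(340,131),(153,186),(86,203)],180,120,3.75)
Ds=[(-15,-73.5,40),(-15,73.5,40),(35,-93.5,40),(35,-53.5,40),(35,53.5,40),(35,93.5,40)]
print(unproj(T,dt,.04))
for o in ([(T,dt,D)],[(S,ds,Ds)],[(T,dt,D),(S,ds,Ds)]): print(*fit(o,[.5,.2,1.57]))
E
```

```text
[[ 0.6275 -0.0931  0.02  ]
 [ 0.6276 -0.1799  0.02  ]
 [ 0.5271 -0.1812  0.02  ]
 [ 0.5273 -0.0928  0.02  ]]
[ 0.5774 -0.1368  1.573 ] [[-0.6107  0.1222]
 [ 0.7796  0.0198]
 [ 0.3021 -0.1556]
 [-0.4109  0.0049]]
[ 0.5757 -0.1422  1.5683] [[ 0.0597 -0.4689]
 [ 1.5711  0.5346]
 [-0.1673 -0.088 ]
 [-1.145  -0.1166]]
[ 0.5768 -0.1393  1.5673] [[ 0.6146  0.2369]
 [ 2.0127  0.3549]
 [ 1.3005  0.1933]
 [ 0.579   0.127 ]
 [ 0.0231 -1.6405]
 [ 1.4384 -0.7777]
 [-0.1991 -1.5213]
 [-1.0878 -1.3913]]
[[0.6657 0.0788 0.04  ]
 [0.6242 0.0776 0.04  ]
 [0.5197 0.0738 0.04  ]
 [0.4804 0.0727 0.04  ]
 [0.6485 0.028  0.04  ]
 [0.5009 0.0235 0.04  ]]
[0.5739 0.0407 1.6042] [[-0.0335 -0.2126]
 [ 0.0581 -0.9   ]
 [-0.0748  0.178 ]
 [ 0.0431  0.5116]
 [-0.1008  0.2675]
 [ 0.1063 -0.0376]]
[0.5726 0.0388 1.603 ] [[ 0.6233  0.367 ]
 [ 0.0318  0.5237]
 [ 0.0071 -0.8874]
 [-0.6725  0.6614]
 [ 0.526  -0.7834]
 [-0.5526 -0.1698]]
[0.5734 0.0402 1.604 ] [[ 0.1963  0.0193]
 [ 0.286  -0.6653]
 [ 0.1483  0.4206]
 [ 0.2643  0.7572]
 [ 0.1297  0.5043]
 [ 0.3302  0.2102]
 [ 0.6929 -0.194 ]
 [ 0.2133 -0.0368]
 [ 0.0495 -1.4095]
 [-0.6021  0.1396]
 [ 0.6724 -1.3034]
 [-0.3776 -0.6889]]
```

The crop confirms the red board on a black block, gold strip facing the dock. Dock fit: (0.5735, 0.040), yaw 1.604. Carrier fit: about (0.577, -0.138), yaw about 1.57. It is nearly aligned already, so I'll push its rear face with both fingers apart for a stable wide contact.

Run:
```python
from h import *
from rig import get_obs
from scipy.spatial.transform import Rotation as R
o=get_obs();print(R.from_quat(o["tool_rot"]).as_matrix().round(3)); z=R.from_quat(o["tool_rot"]).as_matrix()[:,2];a=np.degrees(np.arctan2(z[1],z[0]));print(a)
T=pickle.load(open("top.pkl","rb"))
print(unproj(T,[(368,217),(414,221),(411,260),(367,254),(354,273),(320,292)],.02))
tgt=np.array([.5772,-.215,.12]);print((tgt-o["position"])/.025,(90*0+1.9-a)/5,(1.9-a-180)/5,(1.9-a+180)/5)
```

```text
[[-0.94  -0.     0.342]
 [-0.342  0.002 -0.94 ]
 [-0.    -1.    -0.002]]
-70.01870228789956
[[ 0.59900281 -0.28064336  0.02      ]
 [ 0.58758658 -0.38566742  0.02      ]
 [ 0.4984848  -0.37280649  0.02      ]
 [ 0.51414497 -0.2739154   0.02      ]
 [ 0.47197703 -0.24241275  0.02      ]
 [ 0.43137013 -0.16438965  0.02      ]]
[14.5479988  14.86725803 -4.06635164] 14.383740457579913 -21.61625954242009 50.38374045757992
```

arm_command([
  [[1.0,1.0,0],1.4],
  [[2.1,2.1,0],2.8],
  [[3.2,3.2,0],4.2],
  [[4.3,4.3,0],5.6],
  [[5.4,5.4,0],7.0],
], fingers=0.38)

```text
time: 0.6
position: [0.3493, -0.4509, 0.2221]
tool_rot: [-0.328, 0.627, -0.626, 0.328]
ft_force: [0.5, -0.1, 0.7]
grip_width: 0.0614
```

arm_command([
  [[1.1,1.1,0],1.4],
  [[2.2,2.2,0],2.8],
  [[3.3,3.3,0],4.2],
  [[4.4,4.4,0],5.6],
  [[5.4,5.5,0],7.0],
])

```text
time: 1.1
position: [0.4846, -0.3133, 0.2222]
tool_rot: [-0.501, 0.499, -0.499, 0.501]
ft_force: [0.1, -1.4, 0.0]
grip_width: 0.0602
```

```bash
cat > st.py <<'E'
from rig import get_obs
import numpy as np
from scipy.spatial.transform import Rotation as R
np.set_printoptions(precision=4,suppress=True)
def st():
    o=get_obs();z=R.from_quat(o["tool_rot"]).as_matrix()[:,2];a=np.degrees(np.arctan2(z[1],z[0]))
    print(round(o["time"],2),o["position"],"jaw",round(a,2),"F",o["ft_force"],"w",o["grip_width"]);return o
    
if __name__=="__main__":
    o=st()
    D=np.array([.5735,.0402]);th=1.604;d=o["position"][:2]-D
    print("dock frame tcp mm",1000*np.array([d@[np.cos(th),np.sin(th)],d@[-np.sin(th),np.cos(th)]]))
E
python3 st.py
```

```text
1.1 [ 0.4846 -0.3133  0.2222] jaw 0.29 F [ 0.1155 -1.3902  0.0274] w 0.06015509906166108
dock frame tcp mm [-350.4021  100.5991]
```

arm_command([
  [[1.0,1.0,0],0.4],
  [[2.2,2.2,0],0.4],
  [[3.4,3.4,0],0.4],
  [[3.75,3.95,-0.5],0.4],
  [[3.75,3.95,-2.0],0.4],
])

```text
time: 1.6
position: [0.5811, -0.2151, 0.1748]
tool_rot: [-0.509, 0.487, -0.493, 0.51]
ft_force: [0.4, -1.1, -0.4]
grip_width: 0.06
```

arm_command([
  [[0,0,-1.5],0],
  [[0,0,-3.0],0],
  [[0,0,-4.5],0],
  [[0,0,-5.5],0],
  [[0,0,-5.5],0],
])

```text
time: 2.1
position: [0.5734, -0.2145, 0.0304]
tool_rot: [0.509, -0.495, 0.488, -0.508]
ft_force: [0.2, 0.3, 0.8]
grip_width: 0.0599
```

```bash
python3 st.py
python3 - <<'E'
from rig import camera
import cv2
for n,(x,y) in (("top",(230,170)),("side",(200,180))):
    i=camera(n)["pixels"][:,:,::-1]; cv2.imwrite(f"pics/{n}1.png",cv2.resize(i[y:y+150,x:x+190],None,fx=4,fy=4,interpolation=cv2.INTER_CUBIC))
E
```

```text
2.1 [ 0.5734 -0.2145  0.0304] jaw 1.96 F [0.1656 0.2797 0.7971] w 0.059924917049100274
dock frame tcp mm [-254.5504    8.6018]
```

View pics/side1.png

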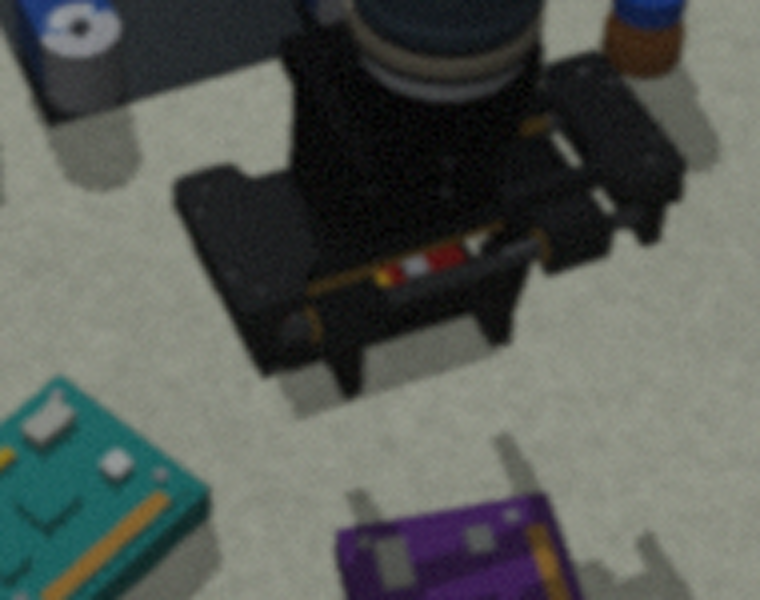

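View pics/top1.png

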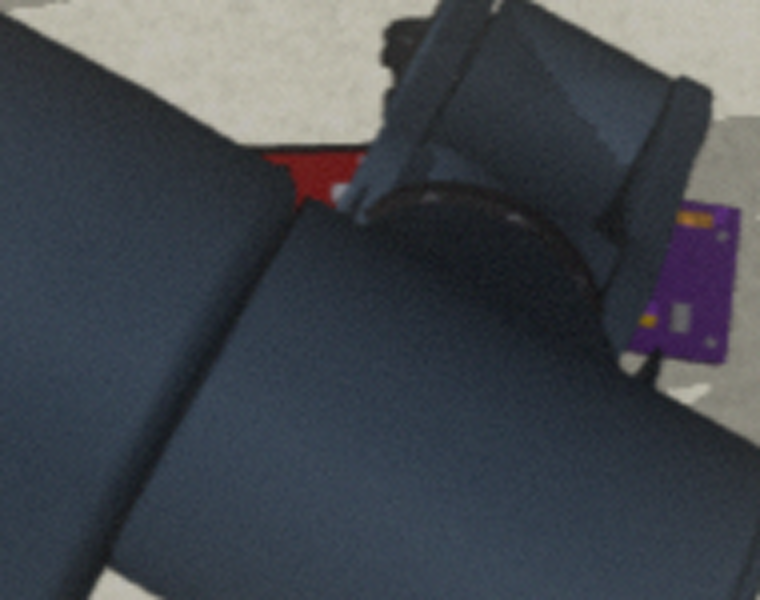

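Fingers are down behind the red carrier, well clear of the purple and turquoise boards. Next I descend and start pushing.

arm_command([
  [[0.1,0,-0.5],0],
  [[0.1,0,-0.9],0],
  [[0.1,0,-0.9],0],
  [[0.1,0.2,-0.9],0],
  [[0.1,0.4,-0.9],0],
])

```text
time: 2.7
position: [0.5801, -0.2059, 0.013]
tool_rot: [-0.508, 0.491, -0.492, 0.509]
ft_force: [0.5, 0.4, -1.0]
grip_width: 0.0603
```

```bash
python3 st.py
```

```text
2.7 [ 0.5801 -0.2059  0.013 ] jaw 1.97 F [ 0.5126  0.4257 -1.009 ] w 0.06032165714725975
dock frame tcp mm [-246.1472    1.6195]
```

arm_command([
  [[0,0.3,0],0],
  [[0,0.6,0],0],
  [[0,1.0,0],0],
  [[-0.05,1.4,0],0],
  [[-0.06,1.8,0],0],
])

```text
time: 3.2
position: [0.5787, -0.1607, 0.0129]
tool_rot: [0.509, -0.491, 0.492, -0.509]
ft_force: [-0.1, -2.6, 1.5]
grip_width: 0.0601
```

```bash
python3 st.py
```

```text
3.2 [ 0.5787 -0.1607  0.0129] jaw 2.01 F [-0.1315 -2.6372  1.4521] w 0.060087910783189924
dock frame tcp mm [-200.9773    1.4395]
```

arm_command([
  [[-0.01,0.3,0],0],
  [[-0.02,0.6,0],0],
  [[-0.03,0.9,0],0],
  [[-0.04,1.2,0],0],
  [[-0.04,1.2,0],0],
])

```text
time: 3.7
position: [0.5769, -0.1295, 0.0124]
tool_rot: [-0.509, 0.492, -0.491, 0.509]
ft_force: [0.2, -0.3, 0.4]
grip_width: 0.0601
```

```bash
python3 st.py
python3 - <<'E'
from rig import camera
import cv2
for n in ("top","side"):
    i=camera(n)["pixels"][:,:,::-1]; cv2.imwrite(f"pics/{n}2.png",i)
    x,y=(150,170) if n=="top" else (180,120)
    cv2.imwrite(f"pics/{n}2c.png",cv2.resize(i[y:y+150,x:x+190],None,fx=4,fy=4,interpolation=cv2.INTER_CUBIC))
E
```

```text
3.7 [ 0.5769 -0.1295  0.0124] jaw 1.99 F [ 0.2446 -0.2946  0.3878] w 0.060120252969807386
dock frame tcp mm [-169.6834    2.2296]
```

View pics/side2c.png

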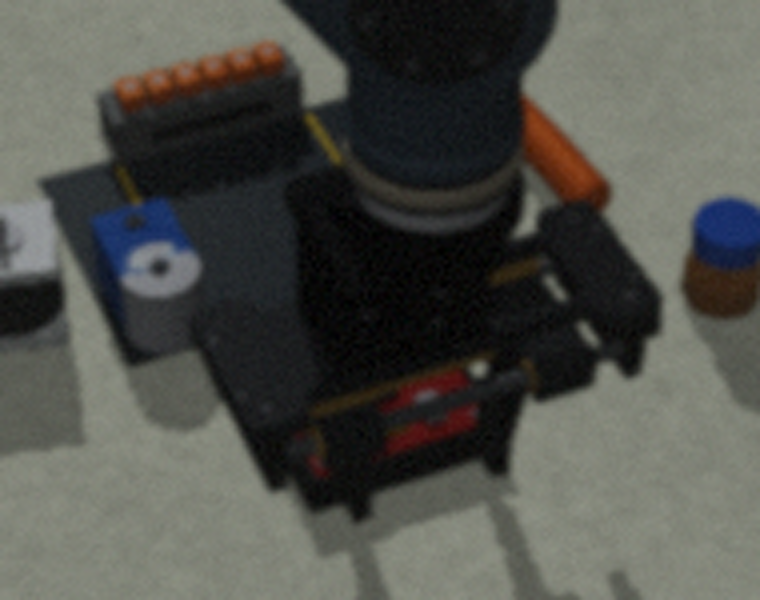

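View pics/top2c.png

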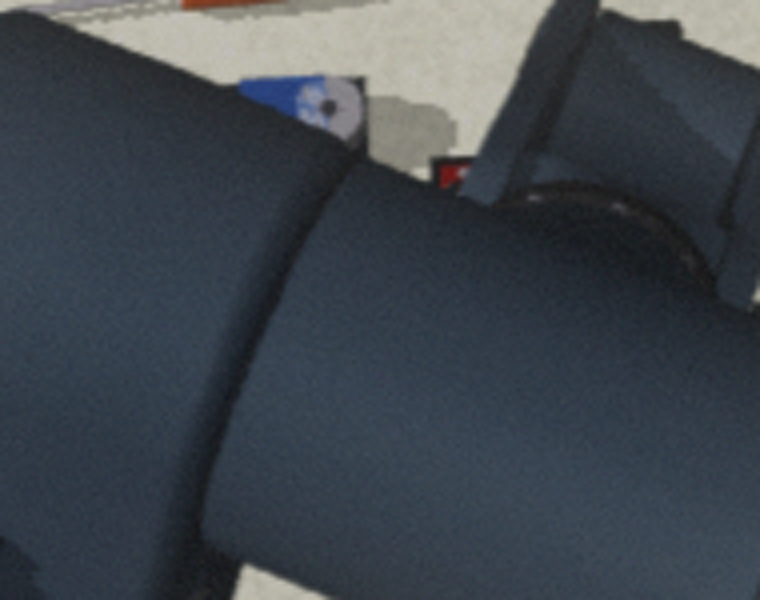

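Run:
```python
from h import *
T=pickle.load(open("top.pkl","rb"))
p=unproj(T,crop([(431,158),(433,187),(470,156)],150,170,4),.02)
D=np.array([.5737,.0405]);th=1.604;d=p[:,:2]-D
print(p.round(4),1000*np.c_[d@[np.cos(th),np.sin(th)],d@[-np.sin(th),np.cos(th)]])
```

```text
[[ 0.6224 -0.0276  0.02  ]
 [ 0.6055 -0.0285  0.02  ]
 [ 0.6231 -0.05    0.02  ]] [[-69.67916682 -46.44258845]
 [-69.99649291 -29.5293026 ]
 [-92.05685201 -46.41937569]]
```

The top view shows the carrier's -y front corner at crop (432,158). The carrier is square to the dock but about 3.5 mm to the +y side, so I'll steer it about 3.5 mm towards world +x while pushing.

arm_command([
  [[0.0,0.15,0],0],
  [[0.03,0.4,0],0],
  [[0.06,0.7,0],0],
  [[0.1,1.0,0],0],
  [[0.1,1.0,0],0],
])

```text
time: 4.3
position: [0.5796, -0.1044, 0.0124]
tool_rot: [-0.509, 0.491, -0.491, 0.509]
ft_force: [0.1, 0.1, 0.0]
grip_width: 0.0599
```

```bash
python3 st.py
python3 - <<'E'
from rig import camera
import cv2
for n in ("top","side"):
    i=camera(n)["pixels"][:,:,::-1]
    x,y=(150,170) if n=="top" else (180,120)
    cv2.imwrite(f"pics/{n}3c.png",cv2.resize(i[y:y+150,x:x+190],None,fx=4,fy=4,interpolation=cv2.INTER_CUBIC))
E
```

```text
4.3 [ 0.5796 -0.1044  0.0124] jaw 2.04 F [0.083  0.0726 0.0303] w 0.059910141865601604
dock frame tcp mm [-144.724    -1.3447]
```

View pics/top3c.png

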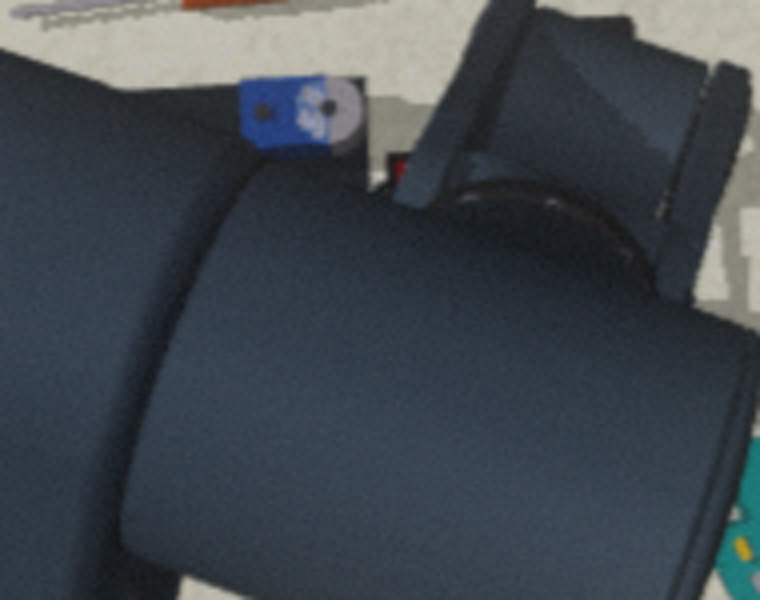

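Corner is now at crop (388,154), lateral about -49.6 mm, so the carrier is centred. I'll continue straight along the dock axis.

arm_command([
  [[0,0.2,0],0],
  [[-0.01,0.5,0],0],
  [[-0.03,0.8,0],0],
  [[-0.04,1.1,0],0],
  [[-0.05,1.4,0],0],
])

```text
time: 4.9
position: [0.5787, -0.0705, 0.0127]
tool_rot: [-0.509, 0.491, -0.491, 0.509]
ft_force: [-0.1, -2.8, 0.5]
grip_width: 0.0603
```

```bash
python3 st.py
```

```text
4.9 [ 0.5787 -0.0705  0.0127] jaw 2.0 F [-0.1255 -2.8085  0.5254] w 0.06029845961614069
dock frame tcp mm [-110.7997   -1.5324]
```

No jam: the force is sliding friction only (2.8 N). Continuing.

arm_command([
  [[-0.01,0.3,0],0],
  [[-0.02,0.6,0],0],
  [[-0.03,0.9,0],0],
  [[-0.04,1.2,0],0],
  [[-0.05,1.5,0],0],
])

```text
time: 5.4
position: [0.5774, -0.033, 0.0126]
tool_rot: [0.509, -0.491, 0.491, -0.509]
ft_force: [-0.1, -2.2, 1.6]
grip_width: 0.0602
```

```bash
python3 st.py
python3 - <<'E'
from rig import camera
import cv2
for n in ("side",):
    i=camera(n)["pixels"][:,:,::-1]
    x,y=(150,170) if n=="top" else (180,120)
    cv2.imwrite(f"pics/{n}4c.png",cv2.resize(i[y:y+150,x:x+190],None,fx=4,fy=4,interpolation=cv2.INTER_CUBIC))
E
```

```text
5.4 [ 0.5774 -0.033   0.0126] jaw 1.99 F [-0.1172 -2.2123  1.6151] w 0.06019006277854448
dock frame tcp mm [-73.3218  -1.5023]
```

View pics/side4c.png

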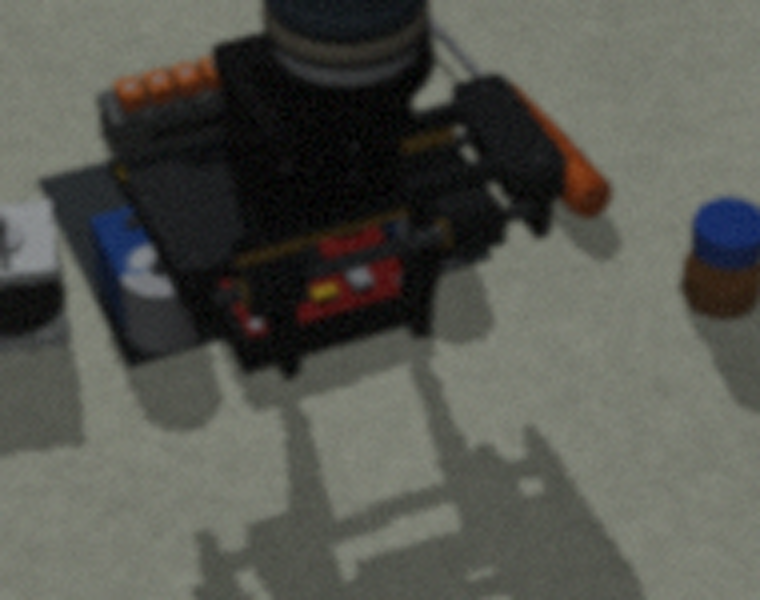

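The carrier is well into the gap with the fingers flat against its rear. Motor, jar and screwdriver have not moved.

arm_command([
  [[-0.01,0.3,0],0],
  [[-0.02,0.6,0],0],
  [[-0.03,0.9,0],0],
  [[-0.04,1.2,0],0],
  [[-0.05,1.5,0],0],
])

```text
time: 5.95
position: [0.576, 0.0045, 0.0126]
tool_rot: [0.509, -0.491, 0.491, -0.509]
ft_force: [0.3, -2.5, 1.3]
grip_width: 0.0602
```

```bash
python3 st.py
```

```text
5.95 [0.576  0.0045 0.0126] jaw 1.99 F [ 0.2874 -2.5014  1.3471] w 0.060211615173924184
dock frame tcp mm [-35.7445  -1.3381]
```

arm_command([
  [[-0.01,0.3,0],0],
  [[-0.02,0.6,0],0],
  [[-0.03,0.9,0],0],
  [[-0.04,1.2,0],0],
  [[-0.05,1.5,0],0],
])

```text
time: 6.45
position: [0.5748, 0.0421, 0.0126]
tool_rot: [0.509, -0.491, 0.491, -0.509]
ft_force: [-0.2, -2.5, 0.6]
grip_width: 0.0602
```

```bash
python3 st.py
```

```text
6.45 [0.5748 0.0421 0.0126] jaw 1.99 F [-0.228  -2.4538  0.5801] w 0.06023679433481958
dock frame tcp mm [ 1.8269 -1.3691]
```

arm_command([
  [[0,0.1,0],0],
  [[-0.01,0.2,0],0],
  [[-0.01,0.3,0],0],
  [[-0.01,0.38,0],0],
  [[-0.02,0.45,0],0],
])

```text
time: 6.95
position: [0.5745, 0.0526, 0.0126]
tool_rot: [-0.508, 0.491, -0.491, 0.509]
ft_force: [0.7, -2.9, 0.8]
grip_width: 0.0602
```

arm_command([
  [[0,0.03,0],0],
  [[0,0.06,0],0],
  [[0,0.09,0],0],
])

```text
time: 7.25
position: [0.5744, 0.0549, 0.0125]
tool_rot: [0.509, -0.491, 0.491, -0.509]
ft_force: [-0.5, -2.5, 0.9]
grip_width: 0.0599
```

arm_command([
  [[0,0.03,0],0],
  [[0,0.06,0],0],
  [[0,0.09,0],0],
  [[0,0.09,0],0],
])

```text
time: 7.65
position: [0.5746, 0.0557, 0.0126]
tool_rot: [0.509, -0.49, 0.491, -0.508]
ft_force: [0.3, -7.7, 2.3]
grip_width: 0.0601
```

arm_command([
  [[0,0.03,0],0],
  [[0,0.06,0],0],
  [[0,0.06,0],0],
])

```text
time: 7.95
position: [0.5747, 0.0559, 0.0126]
tool_rot: [0.51, -0.49, 0.492, -0.508]
ft_force: [-0.2, -12.4, 1.3]
grip_width: 0.0602
```

Contact at the expected spot: the TCP is about 15.5 mm past the dock origin and the force is rising. A little more pressure will seat it.

arm_command([
  [[0,0.05,0],0],
  [[0,0.1,0],0],
  [[0,0.1,0],0],
])

```text
time: 8.25
position: [0.5747, 0.0561, 0.0126]
tool_rot: [0.511, -0.489, 0.492, -0.508]
ft_force: [-1.4, -21.3, 2.6]
grip_width: 0.06
```

```bash
python3 st.py
```

```text
8.25 [0.5747 0.0561 0.0126] jaw 2.19 F [ -1.4204 -21.2914   2.59  ] w 0.060004357548643354
dock frame tcp mm [15.8387 -1.7351]
```

Firmly home: 21 N with no further travel. I'll back off straight and then go up.

arm_command([
  [[0,-0.15,0],0],
  [[0,-0.4,0],0],
  [[0.02,-0.9,0],0],
  [[0.05,-1.5,0],0],
  [[0.05,-2.0,0],0],
])

```text
time: 8.75
position: [0.5757, 0.0102, 0.0124]
tool_rot: [-0.509, 0.491, -0.491, 0.509]
ft_force: [-0.1, -0.1, -0.4]
grip_width: 0.0601
```

arm_command([
  [[0,-0.5,0.5],0],
  [[0,-0.5,2],0],
  [[0,-0.5,4],0],
  [[0,-0.5,6],0],
  [[0,-0.5,7],0],
])

```text
time: 9.25
position: [0.5777, -0.0024, 0.193]
tool_rot: [-0.507, 0.489, -0.494, 0.51]
ft_force: [1.1, 0.1, -1.5]
grip_width: 0.0602
```

arm_command([
  [[0,-1.5,0],0],
  [[0,-3,0],0],
  [[-0.5,-5,0],0],
  [[-1,-7,0],0],
  [[-1.5,-8.5,0],0],
])

```text
time: 9.75
position: [0.5374, -0.2168, 0.1887]
tool_rot: [-0.508, 0.491, -0.492, 0.508]
ft_force: [0.1, 0.4, 1.1]
grip_width: 0.0599
```

arm_command([
  [[-0.5,-1.5,0],0],
  [[-1,-3,0],0],
  [[-1.5,-4.5,0],0],
  [[-2,-5.5,0],0],
  [[-2,-5.5,0],0],
])

```text
time: 10.25
position: [0.4863, -0.3558, 0.1885]
tool_rot: [0.508, -0.492, 0.493, -0.507]
ft_force: [0.2, 0.5, 0.1]
grip_width: 0.0603
```

```bash
python3 st.py
python3 - <<'E'
from rig import camera
import cv2,pickle
for n in ("top","side"):
    i=camera(n)["pixels"][:,:,::-1];cv2.imwrite(f"pics/{n}5.png",i)
    x,y=(150,150) if n=="top" else (160,110)
    cv2.imwrite(f"pics/{n}5c.png",cv2.resize(i[y:y+150,x:x+190],None,fx=4,fy=4,interpolation=cv2.INTER_CUBIC))
E
```

```text
10.25 [ 0.4863 -0.3558  0.1885] jaw 1.69 F [0.2308 0.5018 0.1038] w 0.060347641206460655
dock frame tcp mm [-392.8802  100.3163]
```

View pics/top5c.png

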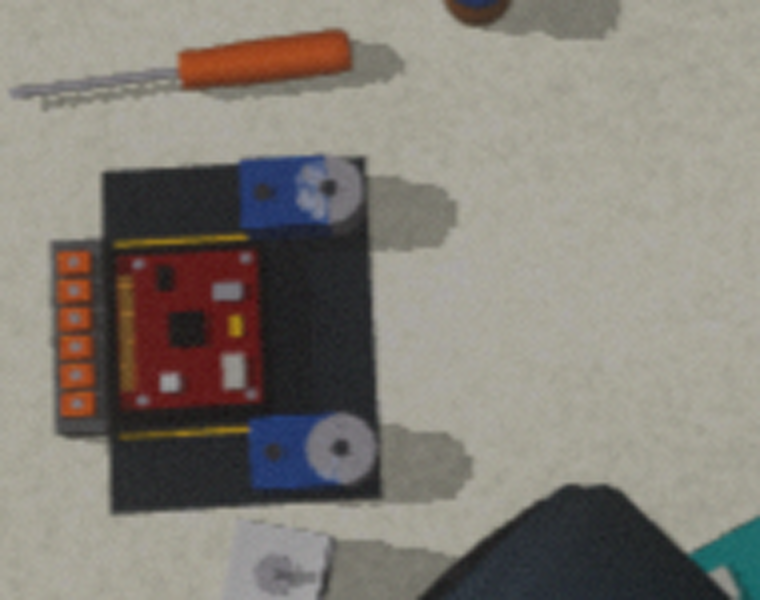

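View pics/side5c.png

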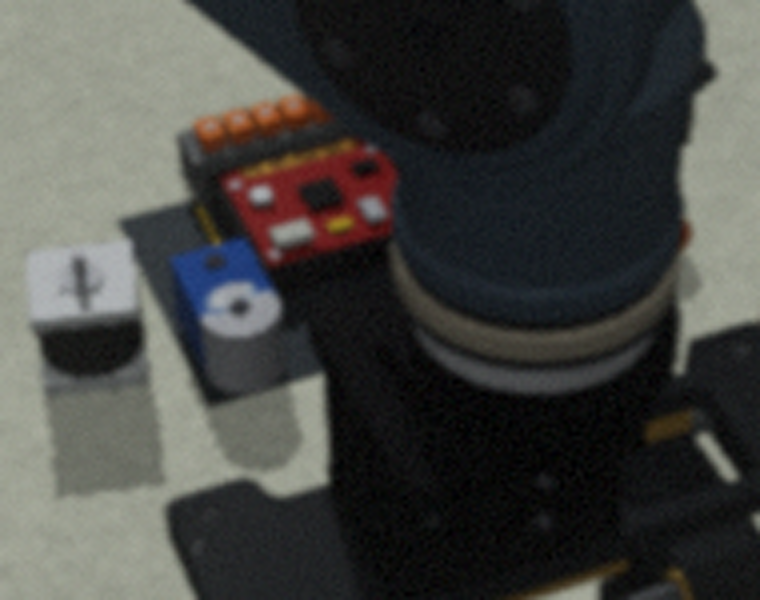

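```bash
python3 -c "
from rig import hand_in;print(hand_in())"
```

```text
the job is handed in; nothing more can be done
None
```

The carrier with the red board is home in the dock, and the job is handed in at about 10.3 s of robot time. I pushed it with both fingers spread about 60 mm against its rear face. It slid flat on the bench and was never gripped or lifted.

- **Alignment:** it was about 3.5 mm off the dock's centre line on the way in. I steered it back before the noses, and it then went through the gap with only sliding friction, about 2.5 N.
- **Seating:** at the stop the force rose to 21 N with almost no further travel. The rear face was then about 25 mm past the dock's origin, where it should be.
- **Last pictures:** these were taken with the arm backed off and touching nothing. The carrier sits square between the blue blocks, with its gold strip against the connector block.
- **Bystanders:** the motor and screwdriver look unmoved. The jar is only partly in the last crops, but it looked unmoved there and in the earlier views.
- **Checks that fell short:** the two cameras first put the carrier at positions about 5 mm apart along the way in. The arm also hid much of the carrier while I was pushing, so the home position rests on arm position, force and a by-eye look at the last top view.

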